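# Make up two foil-stamping job kits

### The arm

A 7-joint arm with a two-finger parallel gripper is mounted at the origin on the work surface. World frame = base frame: x ahead of the robot, y to its left, z up, the work surface at z = 0. Lengths are in m, angles in rad, forces in N, time in s.
With the tool pointing down it reaches from about 0.425 to 0.95 m from the base axis. Payload 4.7 kg.
Tool frame: the origin (TCP) lies on the centre line of the jaws, within the pads' length; the fingertips stand robot.nose_length ahead of it and the grasp point (between the pads) lies 8 mm behind it (robot.nose_length is the distance from the TCP to the fingertips, in m); z points along the fingers, y is the line along which they close (so a half turn about z gives the same grasp; the last joint's range is limited). The gripper opens to 85 mm and grips with 20 to 120 N. Pads are 22 mm wide; open, the fingers measure 114 mm over their backs; the gripper's body (76 mm by 85 mm) begins 54 mm behind the grasp point. The pads swing forward as they close: fully open they stand 13 mm farther back than shut.
Start: joints at [-0.029, 0.469, -0.049, 1.532, 0.024, 1.141, -0.082], TCP at [0.675, 0, 0.242] pointing down, gripper open.
Joint ranges: [-2.59, 2.59], [-0.33, 1.99], [-1.39, 1.29], [0.1, 2.45], [-1.04, 4.18], [0.21, 1.99], [-2.66, 2.66]. Speed limits (rad/s): [2.57, 2.57, 3.14, 3.14, 3.14, 3.14, 3.14].

### API

Orientations are given as [roll, pitch, yaw] about the fixed x, y, z axes, in that order (R = Rz(yaw) Ry(pitch) Rx(roll)).
In Python, from plant import robot gives the robot as it stands. Calls block until the motion is done:
- robot.goto(position, orientation): joint-space move of the TCP to a pose.
- robot.move_straight(position, vel=0.15, attitude=None, contact_N=None): straight line of the TCP; attitude=None keeps the orientation; vel is the mean speed in m/s. With contact_N (N) it stops when the force on the tool has changed by that much, and returns True; else False.
- robot.move_joints(angles): joint-space move.
- robot.grip(opening, strength=None): opening from 0.0 (shut) to 1.0 (fully open); strength is the grip in N (None keeps the last); returns when the fingers have stopped.
- robot.sleep(seconds).
- robot.inverse_kinematics(position, orientation): joint angles nearest the present ones, or None.
- robot.sense(): the state.
- robot.grab_frame(name): name is "scene" or "side" or "wrist"; returns a dict with "image" (420x560x3 uint8, red, green, blue), "range_z" (420x560 float32, m along the optical axis (not along the pixel's ray), 0 where there is no reading), "fx", "fy", "cx", "cy" (pixels), "dist_coeffs" ([k1, k2, p1, p2, k3] as OpenCV has them; the pictures are not rectified), "R" (3x3) and "t" (3): a world point X has camera coordinates R X + t. Camera axes: x right, y down, z forward; pixel columns grow to the right and rows downward; lengths in m; the calibration is good to about 2 mm. A picture is of the moment at which its call begins.
A pose or a line that the arm cannot do raises robot.IKError and nothing moves.
- robot.close_job(): hands the job in; it is judged then, once.
The state is a dict: "t": time; "joint_pos": joint angles; "joint_velocities": joint speeds; "effort": joint torques, N m; "tcp_pos": TCP position; "tcp_rot": TCP orientation; "wrist_force": force on the tool from outside, world axes, zero at the start; "torque": the same for the moment, N m; "opening": opening from 0.0 (shut) to 1.0 (fully open); "gripper_force": force on a finger pad.
Only numpy, scipy, OpenCV 4.12 (cv2) and the standard library are available. Lean on these libraries where they do the work, as an engineer would, in place of code of your own. Each camera call takes 0.05 s, during which the arm holds its last target. There are 200 camera calls.

### The job

Make up the two stamping jobs. For the grey box: swing its cantilever top tray up and back, stand the gold foil roll in the compartment underneath, lower the tray fully home again and have the brass die lying flat, brass side up, in that top tray. In the open blue tray stand the green foil roll and the wooden-handled hand stamp, both upright; leave the silver roll and the steel slugs where they are.

Things in the scene. Friction and masses are not known exactly. Their poses are not given: they have to be found in the camera images.
- gold_roll: Roll of gold foil, standing upright: a cylinder 46 mm in diameter and 50 mm tall with a brown card core seen at the top, about 150 g. Origin: centre of its underside, z up.
- green_roll: Roll of green foil, standing upright: a cylinder 46 mm in diameter and 50 mm tall with a brown card core seen at the top, about 150 g. Origin: centre of its underside, z up.
- silver_roll: Roll of silver foil, standing upright: a cylinder 46 mm in diameter and 50 mm tall with a brown card core seen at the top, about 150 g. Origin: centre of its underside, z up. It belongs to no kit and is left where it stands.
- wood_stamp: Hand stamp standing upright, 75 mm tall: a square brass foot 38 x 38 x 14 mm and above it a turned wooden handle, 25 mm in diameter between 40 and 66 mm over its underside, slimmer below. About 180 g. Origin: centre of its underside, z up.
- die: Stamping die: flat block lying down, 32 mm (its x) x 60 mm (its y) x 22 mm high, dark steel below and bright brass on top with a small dark flower pattern. About 200 g. Origin: centre of its underside, z up.
- slugs: Pack of three grey steel spacing slugs side by side, together 46 mm (x) x 44 mm (y) x 24 mm high. It belongs to no kit and is left where it lies. Origin: centre of its underside.
- kit_box: Grey steel kit box, fixed, 140 mm (its x) x 160 mm (its y) x 75 mm high, walls and floor 4 mm: one compartment, 132 x 152 mm inside, covered at the start by the cream top tray. Origin: centre of its underside; its x points away from the robot (within 0.2 rad of world x), the way the tray goes when it opens.
- lift (a joint): Angle q of the tray's arms (rad): 0 = down, home on the box; 2.3 = fully open (stop); starts 0 to 0.3. The tray stays level and goes up, over and 155 mm back; in the box frame tray_floor is at x = 0.080 - 0.085 cos(0.349 + q), y = 0, z = 0.050 + 0.085 sin(0.349 + q) m. Stiff arms: the empty tray stays where left; up to 9 N at its grip moves it.
- tray_floor (a point): Centre of the inner floor of the cream top tray (axes as the box). Tray 140 (x) x 160 (y) x 26 mm outside, walls and floor 3 mm, rim 23 mm above this point. Grip: black upright tab on the middle of its front (-x) wall, 8 mm thick (x), 50 mm wide (y), centred 66 mm to -x of this point, top 63 mm above it, 40 mm of it free above the rim; pinch it from above across its thickness.
- blue_tray: Open blue plastic tray, fixed to the table, 140 mm (its x) x 180 mm (its y) x 30 mm high, walls and floor 4 mm. Origin: centre of its underside; x within 0.2 rad of world x.
Mind the look-alikes: they are no part of the job. Several things have the shape of the green_roll; the one meant has the colours described above.

How it is judged:
By the outcome, as a careful person would: the job done as asked, in the order asked, and still so for the second after the job is handed in, with the robot touching nothing.
It also fails if it takes over 134 s, if anything falls off the work surface, if the arm or the gripper's body presses on something with over 40 N, if the wrist force passes 120 N, or if a joint passes its speed limit or range.

## Working session

There is one attempt and no reset: what is moved stays moved. The work goes in short steps, each a Python script; the robot and the scene stay as the last script left them, time stands still between calls to the robot, and variables do not carry over. Pictures are saved under pics/ and viewed, at most 14 in all, crops included, and the job is handed in when it is done.

```bash
ls; mkdir -p pics; python3 - <<'E'
from plant import robot
import cv2,numpy as np
for n in("scene","side"):
    f=robot.grab_frame(n); cv2.imwrite(f"pics/{n}0.png",f["image"][:,:,::-1]); np.savez(f"{n}0.npz",**f)
    print(n,f["fx"],f["cx"],f["cy"],f["dist_coeffs"],-np.array(f["R"]).T@f["t"])
s=robot.sense();print(robot.nose_length,s)
E
```

```text
pics
scene 510.80022175771836 286.0505993754787 211.01082540953473 [0.06517146 0.         0.         0.         0.        ] [ 1.24401726 -0.39575319  0.60370255]
side 420.31746586674035 283.17565409707464 205.83900654981156 [-0.07652361  0.          0.          0.          0.        ] [0.53992078 0.73446947 0.55303102]
0.011 {'t': 0.1, 'joint_pos': array([-0.02890372,  0.46936453, -0.04863449,  1.53359776,  0.0240997 ,
        1.14096411, -0.08231012]), 'joint_velocities': array([ 1.11710670e-03, -2.08341455e-03,  7.51938514e-04, -2.88997134e-03,
        6.84716287e-04, -5.91398080e-06,  4.80295796e-04]), 'effort': array([ 5.33060393e-04, -5.11518788e+01, -4.69155551e-02, -2.38390929e+01,
        1.07741368e-02,  4.46335340e-03,  2.13932526e-05]), 'tcp_pos': array([6.74492346e-01, 4.10138250e-05, 2.41354062e-01]), 'tcp_rot': array([-3.13984493e+00,  4.19540176e-05,  1.57085465e+00]), 'wrist_force': array([-0.40396086,  0.50972501, -0.26293699]), 'torque': array([-0.00646955,  0.04160462, -0.02079554]), 'gripper_force': 0.0, 'opening': 1.000003946468787}
```

View pics/scene0.png

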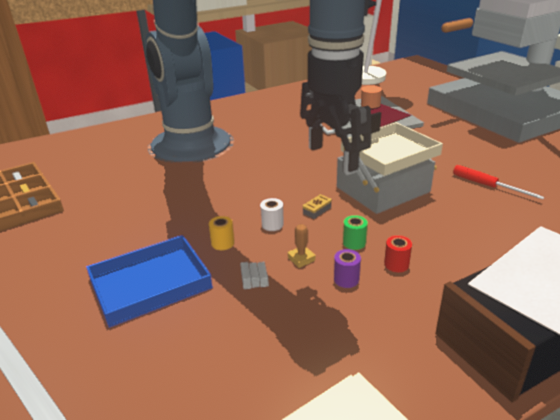

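View pics/side0.png

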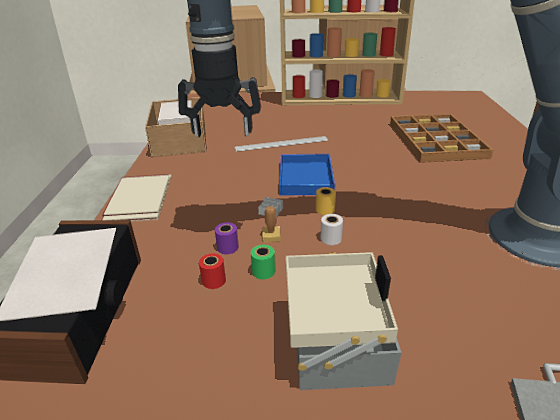

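The scene view shows gold at (221,232), silver (272,214), green (355,232), purple (347,268), red (398,254), the stamp (301,247), the die (317,206), slugs (254,275), the blue tray (150,278) and the box (390,165). The side view agrees: green at (263,262), gold (325,201), black tab (383,278). Things of the green_roll's shape: gold, silver, purple and red, with green at (355,232) the one I want.

Next I'll fuse the depth into a cloud and build a top-down map.

```bash
cat > h.py <<'E'
import numpy as np,cv2
def cloud(f):
    K=np.array([[float(f["fx"]),0,float(f["cx"])],[0,float(f["fy"]),float(f["cy"])],[0,0,1]])
    v,u=np.nonzero(f["range_z"]>0); z=f["range_z"][v,u]
    n=cv2.undistortPoints(np.stack([u,v],1).astype(float)[:,None],K,np.array(f["dist_coeffs"],float))[:,0]
    X=(np.c_[n*z[:,None],z]-f["t"])@np.array(f["R"])
    return X,f["image"][v,u],np.c_[u,v]
E
python3 - <<'E'
from h import *
P=[];C=[]
im=np.zeros((560,800,3),np.uint8)
for n in("scene0","side0"):
    X,c,uv=cloud(np.load(n+".npz"))
    flat=(X[:,0]>.4)&(X[:,0]<.9)&(np.abs(X[:,1])<.5)&(np.abs(X[:,2])<.012)
    print(n,"table z",np.median(X[flat,2]))
    m=(X[:,0]>.35)&(X[:,0]<.9)&(np.abs(X[:,1])<.4)&(X[:,2]<.16)&(X[:,2]>-.01)
    P.append(X[m]);C.append(c[m])
    if n=="scene0": S={'gold':(221,232),'silver':(272,214),'green':(355,232),'purple':(347,268),'red':(398,254),'stamp':(301,232),'die':(317,206),'slugs':(254,272),'blue':(150,278),'tray':(395,150)}
    else: S={'gold':(325,201),'silver':(331,229),'green':(263,262),'stamp':(270,215),'blue':(305,175),'tray':(330,290),'tab':(383,275)}
    for k,(u,v) in S.items():
        d=np.abs(uv-[u,v]).max(1)<=2; print(' ',k,np.median(X[d],0).round(3))
    # rolls/stamp: top points
    for k in S:
        if k not in('gold','silver','green','purple','red','stamp'):continue
        u,v=S[k]; c0=np.median(X[np.abs(uv-[u,v]).max(1)<=2],0)
        h=.075 if k=='stamp' else .05
        q=X[(np.hypot(*(X[:,:2]-c0[:2]).T)<.045)&(np.abs(X[:,2]-h)<.004)]
        if len(q)>5: print('   top',k,len(q),cv2.minEnclosingCircle(q[:,:2].astype(np.float32)),np.median(q[:,2]).round(4))
P=np.vstack(P);C=np.vstack(C);np.savez('cl.npz',P=P,C=C)
o=np.argsort(P[:,2])
for p,c in zip(P[o],C[o]):
    cv2.circle(im,(int((.4-p[1])*1000),int((.9-p[0])*1000)),1,tuple(int(a) for a in c[::-1]),-1)
cv2.imwrite('pics/top0.png',im)
E
```

```text
scene0 table z -0.0001417558409186209
  gold [ 0.489 -0.12   0.041]
  silver [ 0.484 -0.007  0.04 ]
  green [0.622 0.096 0.041]
  purple [0.703 0.019 0.044]
  red [0.715 0.12  0.041]
  stamp [ 0.602 -0.011  0.069]
  die [0.48  0.103 0.021]
  slugs [ 0.605 -0.11   0.021]
  blue [ 0.501 -0.268  0.004]
  tray [0.485 0.299 0.1  ]
   top gold 278 ((0.4697578251361847, -0.11225061863660812), 0.02474038675427437) 0.0489
   top silver 227 ((0.46523261070251465, 0.0014961713459342718), 0.02423178218305111) 0.0491
   top green 282 ((0.6045268177986145, 0.10898423194885254), 0.02379786968231201) 0.0492
   top purple 361 ((0.6863569021224976, 0.03164609894156456), 0.02382979542016983) 0.0495
   top red 334 ((0.6998950242996216, 0.13395290076732635), 0.02440483868122101) 0.0495
   top stamp 60 ((0.5968459248542786, -0.006192767061293125), 0.011053279973566532) 0.0735
side0 table z 0.0012913236864756873
  gold [ 0.469 -0.092  0.039]
  silver [0.464 0.023 0.042]
  green [0.599 0.129 0.043]
  stamp [0.59  0.003 0.066]
  blue [ 0.51  -0.279  0.006]
  tray [0.486 0.265 0.101]
  tab [0.418 0.297 0.159]
   top gold 174 ((0.4655008018016815, -0.1116764098405838), 0.024514473974704742) 0.0517
   top silver 237 ((0.4604067802429199, 0.0014496156945824623), 0.024057801812887192) 0.0518
   top green 315 ((0.6021695733070374, 0.10815650969743729), 0.023773375898599625) 0.0516
   top stamp 60 ((0.5907726883888245, -0.005556111223995686), 0.011599410325288773) 0.0757
```

View pics/top0.png

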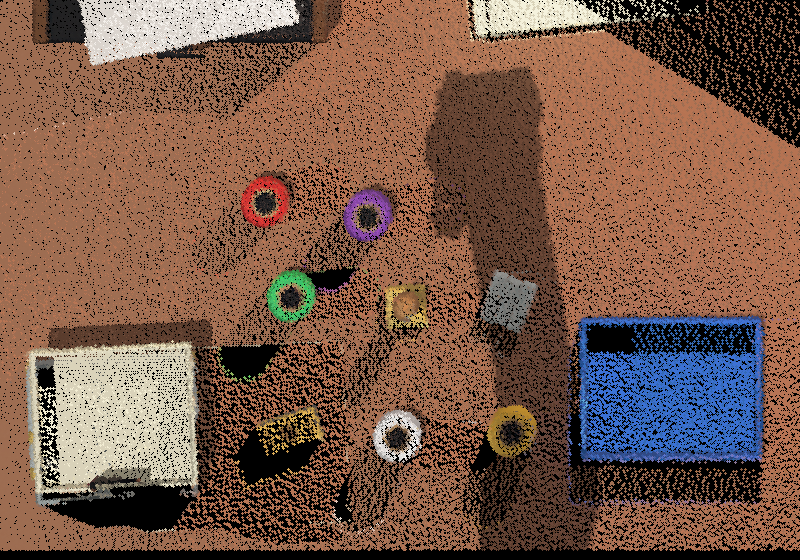

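The map is clean: green sits at top-map pixel (291,297), with purple and red distinct and clear of it, and the die at (290,430). Next come the rectangle fits, plus a close crop.

```bash
python3 - <<'E'
from h import *
def rect(q,name):
    q=q[:,:2].astype(np.float32); r=cv2.minAreaRect(q); print('  ',name,len(q),np.round(r[0],4),np.round(r[1],4),round(r[2],1))
for n in("scene0","side0"):
    X,c,uv=cloud(np.load(n+".npz")); print(n)
    c=c.astype(int)
    B=lambda x0,x1,y0,y1,z0,z1:(X[:,0]>x0)&(X[:,0]<x1)&(X[:,1]>y0)&(X[:,1]<y1)&(X[:,2]>z0)&(X[:,2]<z1)
    rect(X[B(.44,.52,.06,.16,.017,.027)],'die')
    rect(X[B(.55,.65,-.15,-.08,.019,.03)],'slugs')
    rect(X[B(.56,.64,-.04,.03,.010,.019)],'foot')
    rect(X[B(.40,.62,-.40,-.15,.024,.036)],'blue')
    t=B(.36,.6,.17,.42,.085,.14); print('  tray rim z',np.percentile(X[t,2],[50,90,97,99]).round(4))
    f=X[B(.45,.53,.22,.36,.08,.115)]; zf=np.median(f[:,2]); print('  floor z',zf,len(f))
    rect(X[B(.36,.6,.17,.42,zf+.017,zf+.028)&(c.min(1)>90)],'tray')
    g=X[B(.36,.46,.2,.4,zf+.03,zf+.09)]; rect(g,'tab'); print('  tab top',g[:,2].max())
    # box walls
    rect(X[B(.36,.62,.17,.42,.03,.07)],'boxwall')
a=cv2.imread('pics/scene0.png')[185:295,200:425]
cv2.imwrite('pics/crop0.png',cv2.resize(a,None,fx=3,fy=3,interpolation=cv2.INTER_CUBIC))
E
```

```text
scene0
   die 262 [0.4691 0.1094] [0.0362 0.0635] 19.1
   slugs 347 [ 0.5988 -0.1081] [0.045  0.0492] 68.8
   foot 231 [ 0.5948 -0.0061] [0.04   0.0398] 2.9
   blue 1026 [ 0.511  -0.2707] [0.1438 0.1801] 0.5
  tray rim z [0.1039 0.1216 0.1239 0.1326]
  floor z 0.10008459361308839 750
   tray 486 [0.4832 0.2879] [0.1434 0.1656] 3.5
   tab 147 [0.4191 0.295 ] [0.0093 0.0326] 5.5
  tab top 0.1639211623969526
   boxwall 1528 [0.4724 0.2857] [0.1431 0.1698] 2.5
side0
   die 9 [0.4647 0.0792] [0.0124 0.0048] 11.6
   slugs 190 [ 0.5956 -0.1092] [0.0471 0.045 ] 69.1
   foot 175 [ 0.5899 -0.0064] [0.0369 0.0413] 2.9
   blue 443 [ 0.5068 -0.2718] [0.1406 0.185 ] 0.0
  tray rim z [0.1015 0.122  0.1247 0.1284]
  floor z 0.10094533348527232 3214
   tray 1191 [0.4799 0.2859] [0.1402 0.1639] 2.9
   tab 402 [0.4152 0.2834] [0.0084 0.0511] 3.8
  tab top 0.16623054928057018
   boxwall 1778 [0.4681 0.3473] [0.1424 0.0505] 7.9
```

View pics/crop0.png

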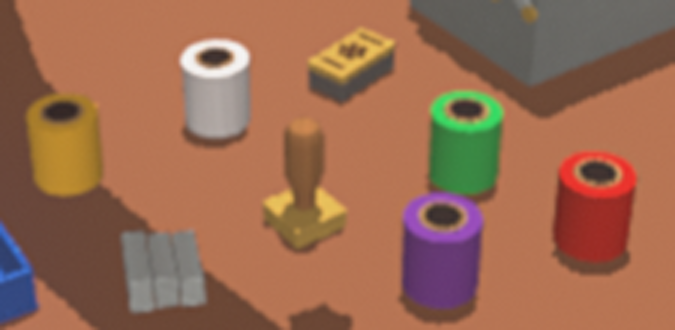

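The crop confirms the choice: green (355,232) is the only green one; purple, red, white and gold are clearly different, and the die lies brass side up. The sizes and heights match the given ones. The two cameras differ by 3.5 mm in x, so I average them. First I open the tray.

```bash
cat >> h.py <<'E'
from plant import robot
PI=np.pi
YB=.056; BOX=np.array([.4700,.2863])          # box yaw, origin
def box(x,y,z): 
    c,s=np.cos(YB),np.sin(YB); return np.array([BOX[0]+c*x-s*y,BOX[1]+s*x+c*y,z])
def floor_(q): return box(.080-.085*np.cos(.349+q),0,.050+.085*np.sin(.349+q))
def down(yaw): return [PI,0,yaw]
def arc(qs,off,vel=.08):
    for q in qs:
        robot.move_straight(floor_(q)+off,vel=vel)
        F=robot.sense()["wrist_force"]; print("q%.2f F"%q,F.round(1))
        if np.linalg.norm(F)>60: print("STOP"); return False
    return True
def st(m=""):
    s=robot.sense(); print(m,"t%.1f"%s["t"],s["tcp_pos"].round(4),s["wrist_force"].round(1),"op%.3f"%s["opening"],"gf%.1f"%s["gripper_force"]); return s
E
python3 - <<'E'
from h import *
q0=.287
tab=box(.080-.085*np.cos(.349+q0)-.066,0,0); print(tab)
tz=.164-.024
robot.goto([tab[0],tab[1],.23],down(PI/2+YB)); st("above")
print(robot.move_straight([tab[0],tab[1],tz],vel=.1,contact_N=8)); st("at")
robot.grip(0,60); s=st("grip")
if s["opening"]>.04:
    off=s["tcp_pos"]-floor_(q0)
    np.save('off.npy',off); print(off)
    arc(np.linspace(q0,2.3,9)[1:],off)
    st("end")
f=robot.grab_frame("side"); cv2.imwrite("pics/side1.png",f["image"][:,:,::-1]); np.savez("side1.npz",**f)
E
```

```text
[0.41570461 0.28325628 0.        ]
above t1.5 [0.417  0.2824 0.2301] [ 1.1 -0.4  0.4] op0.997 gf0.0
False
at t2.6 [0.4162 0.2836 0.1405] [-0.3 -0.  -0.1] op1.000 gf0.0
grip t3.3 [0.4147 0.2832 0.1399] [-5.  -0.   2.2] op0.085 gf61.1
[-0.06689905 -0.00375441  0.03942361]
q0.54 F [-3.9 -0.8  1.1]
q0.79 F [-4.2 -1.4  4.6]
q1.04 F [-2.2 -0.8  4.9]
q1.29 F [ 2.  -0.6  2.7]
q1.55 F [ 5.3 -0.4  1.1]
q1.80 F [ 6.5 -0.5 -0.3]
q2.05 F [ 7.3 -0.9 -2.1]
q2.30 F [ 3.7 -3.3  4.2]
end t6.6 [0.5581 0.2908 0.1301] [ 3.7 -3.3  4.2] op0.080 gf61.6
```

View pics/side1.png

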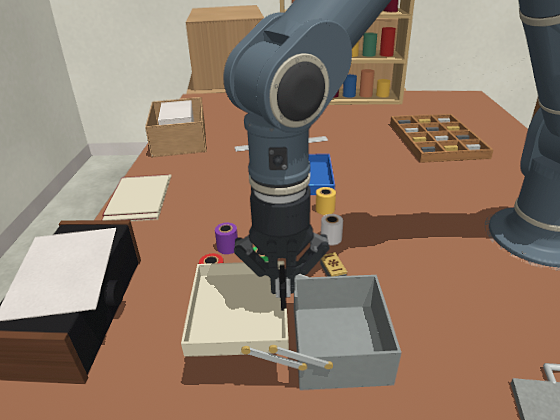

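The tray is fully open: the cream tray is at (235,310), the empty compartment at (345,320), and forces stayed low. Next I release the tab and move the gold roll.

```bash
cat >> h.py <<'E'
def pick(xy,yaw,tz,opening=1.0,N=50,zt=.23):
    robot.grip(opening); robot.goto([*xy,zt],down(yaw))
    if robot.move_straight([*xy,tz],vel=.12,contact_N=8): st("CONTACT")
    robot.grip(0,N); robot.sleep(.1); s=st("gripped")
    robot.move_straight([*s["tcp_pos"][:2],zt],vel=.2); return st("lifted")
def place(xy,yaw,tz,rel,zt=.23):
    robot.goto([*xy,zt],down(yaw))
    robot.move_straight([*xy,tz+.02],vel=.15)
    print("touch",robot.move_straight([*xy,tz-.003],vel=.03,contact_N=4)); st("down")
    robot.grip(rel); robot.sleep(.2)
    p=robot.sense()["tcp_pos"]; robot.move_straight([*p[:2],zt],vel=.15); st("placed")
E
python3 - <<'E'
from h import *
robot.grip(.6); p=robot.sense()["tcp_pos"]; robot.move_straight([*p[:2],.24],vel=.2); st("released")
s=pick([.4676,-.112],PI/2,.026)
if s["opening"]>.4:
    place(box(-.005,0,0)[:2],YB,.004+.026,.72)
f=robot.grab_frame("wrist"); cv2.imwrite("pics/w2.png",f["image"][:,:,::-1])
E
```

```text
released t7.8 [0.5566 0.291  0.2389] [-0.2  0.1 -0.4] op0.600 gf0.0
gripped t12.2 [ 0.4678 -0.1121  0.0265] [-0.9 -0.   5. ] op0.523 gf50.7
lifted t13.4 [ 0.4669 -0.1119  0.2287] [-0.7 -0.2 -0.6] op0.521 gf51.2
touch True
down t17.4 [0.4648 0.2859 0.0305] [-0.7 -0.3  4.9] op0.524 gf51.4
placed t19.4 [0.4636 0.285  0.2291] [ 0.5 -0.3 -0.3] op0.717 gf0.0
```

View pics/w2.png

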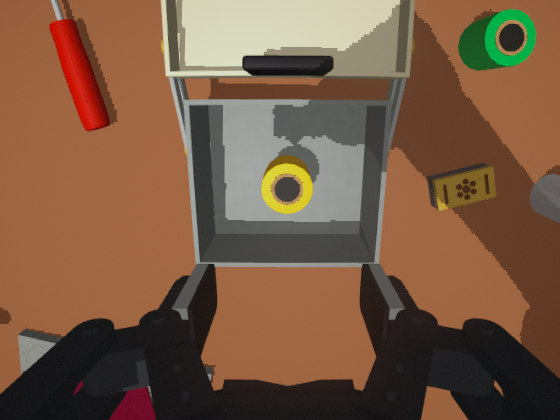

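The gold roll stands upright in the compartment at (287,188), and the tab is at (288,65). Next I close the tray.

```bash
python3 - <<'E'
from h import *
off=np.load('off.npy'); P=floor_(2.3)+off
robot.goto([P[0],P[1],.23],down(PI/2+YB))
print(robot.move_straight(P,vel=.12,contact_N=8)); robot.grip(0,60); s=st("grip")
off=s["tcp_pos"]-floor_(2.3)
if s["opening"]>.04 and arc(np.linspace(2.3,.1,10)[1:],off):
    arc([0],off,.04); st()
    p=robot.sense()["tcp_pos"]
    print("home",robot.move_straight(p+[0,0,-.006],vel=.02,contact_N=18)); st("pressed")
    robot.grip(.6); robot.sleep(.2); p=robot.sense()["tcp_pos"]; robot.move_straight([*p[:2],.23],vel=.2)
    robot.goto([.5,.0,.3],down(PI/2)); st()
X,c,uv=cloud(robot.grab_frame("side"))
m=(np.abs(X[:,0]-.47)<.04)&(np.abs(X[:,1]-.286)<.05); print("floor z",np.median(X[m,2]), "(home .0791)")
f=robot.grab_frame("side"); cv2.imwrite("pics/side3.png",f["image"][:,:,::-1])
E
```

```text
False
grip t22.3 [0.5581 0.2913 0.1301] [0.1 0.2 2.7] op0.084 gf58.8
q2.06 F [ 0.2 -0.3  2.6]
q1.81 F [-2.  -0.   2.9]
q1.57 F [-2.6 -0.6  1.7]
q1.32 F [-1.5  0.8  1.6]
q1.08 F [-2.3  1.7  1.2]
q0.83 F [-1.7  2.   1.1]
q0.59 F [-0.8  3.8 -1.2]
q0.34 F [-1.   5.3 -5.4]
q0.10 F [-0.4  6.6 -7.9]
q0.00 F [-1.8  3.8  1.5]
 t26.3 [0.4035 0.283  0.1189] [-1.8  3.8  1.5] op0.082 gf59.8
home True
pressed t26.6 [0.4035 0.2832 0.1188] [-0.8 -1.9  6.2] op0.084 gf60.6
 t29.1 [0.4996 0.0017 0.2993] [-0.1 -0.1 -0.2] op0.603 gf0.0
floor z 0.07979966862683047 (home .0791)
```

View pics/side3.png

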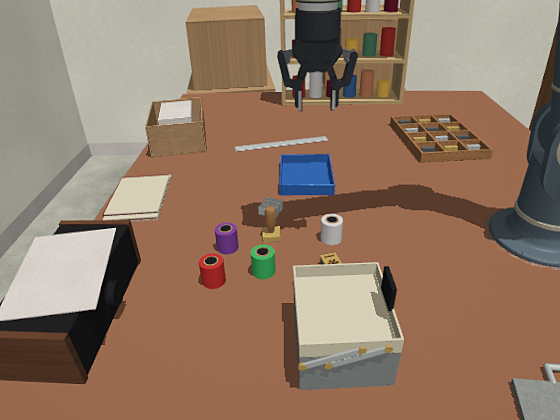

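The tray is home with the floor at 0.0798, against 0.0791 and within camera bias. Now the die, the green roll and the stamp.

```bash
python3 - <<'E'
from h import *
s=pick([.4674,.109],PI/2+.333,.013)
if s["opening"]>.25:
    place(box(.010,0,0)[:2],PI/2+YB,.0791+.0135,.62)
s=pick([.6033,.1086],0,.026)
if s["opening"]>.4:
    place([.509,-.226],PI/2,.004+.026,.72)
s=pick([.593,-.006],0,.046)
if s["opening"]>.15:
    place([.509,-.318],PI/2,.004+.046,.55)
robot.goto([.6,.0,.35],down(PI/2)); st()
for n in("scene","side"):
    f=robot.grab_frame(n); cv2.imwrite(f"pics/{n}4.png",f["image"][:,:,::-1]); np.savez(f"{n}4.npz",**f)
    X,c,uv=cloud(f); m=(X[:,0]>.43)&(X[:,0]<.45)&(np.abs(X[:,1]-.286)<.015); print(n,"floor z",np.median(X[m,2]))
    m=(np.abs(X[:,0]-.48)<.008)&(np.abs(X[:,1]-.286)<.015); print("die top",np.median(X[m,2]))
E
```

```text
gripped t32.9 [0.4676 0.109  0.0133] [-0.4  0.6  6. ] op0.357 gf51.2
lifted t34.1 [0.4667 0.1087 0.2287] [-0.1 -0.6 -3.9] op0.364 gf50.3
touch True
down t36.4 [0.4798 0.2867 0.0921] [-0.5  0.3  5.4] op0.364 gf51.1
placed t38.0 [0.4785 0.2855 0.229 ] [-0.1  0.2 -0.5] op0.617 gf0.0
gripped t41.9 [0.6037 0.1086 0.0265] [-1.4 -0.5  4.6] op0.522 gf51.1
lifted t43.1 [0.6027 0.1084 0.2284] [ 0.1  0.3 -2.4] op0.525 gf51.1
touch True
down t46.9 [ 0.5088 -0.2259  0.0305] [0.  0.1 3.6] op0.525 gf51.2
placed t48.9 [ 0.5073 -0.2256  0.229 ] [1.  0.4 0.1] op0.718 gf0.0
gripped t53.3 [ 0.5931 -0.0061  0.0462] [-0.8 -1.   2.5] op0.275 gf48.9
lifted t54.4 [ 0.592  -0.0062  0.2284] [-0.5 -0.6 -2.8] op0.275 gf49.1
touch True
down t58.0 [ 0.5088 -0.3179  0.0501] [-1.3 -0.   5.2] op0.280 gf49.5
placed t59.9 [ 0.5072 -0.3172  0.2289] [0.5 0.2 0.2] op0.553 gf0.0
 t61.3 [ 0.5998 -0.0021  0.3492] [-0.4 -0.4 -1.3] op0.550 gf0.0
scene floor z 0.07880706965085109
die top 0.10150000530607947
side floor z 0.07974854311155832
die top 0.10205624346036231
```

View pics/scene4.png

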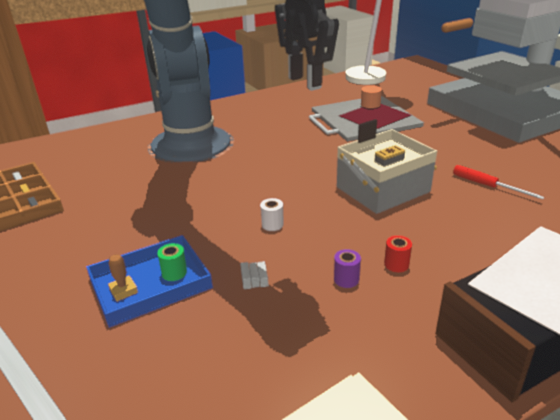

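View pics/side4.png

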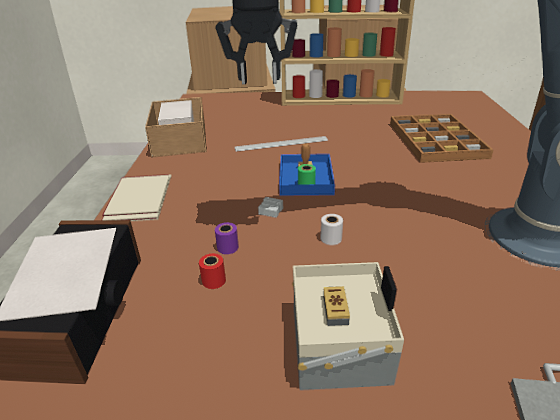

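Both views show the die flat, brass side up, in the closed tray at (390,154). The green roll (172,262) and the stamp (120,278) stand upright in the blue tray, and silver and the slugs haven't moved. The tray floor averages 0.0793, which is home.

```bash
python3 -c "
from plant import robot
print(robot.close_job())"
```

```text
the job is handed in; nothing more can be done
None
```

Both stamping jobs are made up and handed in at about 61 s of the 134 s allowed. The gold roll is under the closed tray with the die flat, brass side up, on top; the green roll and stamp stand upright in the blue tray; and the silver roll and slugs were left alone.

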